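# Scan the rim and hold the balancer's measuring arm on the mark

### The job

Take the hand scanner from its cradle, hold it steady for a good second squarely in front of the barcode label on the rim, about 6 cm off, and lay it back in its cradle. Then take the black knob of the balancer's sprung measuring arm, pull the arm out until its red pointer stands right over the yellow crayon mark on the rim's edge, and finish while still gripping the knob and holding it there, for the spring draws it back if you let go. Do not disturb the pliers, the crayon or the pack of weights lying about.

Things in the scene. Friction and masses are not known exactly. Their poses are not given: they have to be found in the camera images.
- scanner: orange barcode scanner with a black head, loose, about 140 g, lying level in its cradle. Origin: centre of its grip, on its long axis; +x points along it out of the dark red window; +z up, where a grey button is. Grip 30 mm wide (y), 26 high, x = -85 to +34 mm; head 42 wide, 32 high. Grip it across the 30 mm at the origin. It is always on and reads by itself.
- scanner_window (a point): centre of the scanner's window, 62 mm ahead of the scanner's origin; same axes as the scanner
- cradle_seat (a point): where the scanner's origin belongs when it rests in its cradle, 43 mm above the work surface; the scanner's axes then lie as this point's
- cradle: fixed grey cradle, axes as the seat's, origin on the work surface below it: plate 165 x 70 x 8 mm, U-saddles 58 mm behind and 48 mm ahead of the seat, open upward, with 3 mm play beside the scanner; their cheeks end 3 mm below the scanner's axis. A stop stands 4 mm behind its tail. Between the saddles fingers may reach down to 15 mm above the work surface.
- label (a point): centre of the white barcode label (46 mm wide, 36 high) on the front of the rim's barrel, 105 mm above the work surface. +x points level into the rim, square to the label (a scanner aimed squarely has its +x along it); +y level along the axle towards the balancer's cabinet; z up
- rim: bare dark grey wheel rim, fixed on the balancer's shaft; origin at its centre, axes as the label's. Flanges 176 mm in diameter, 110 mm apart over all; the barrel between them, with the label, is 136 mm in diameter
- crayon_mark (a point): middle of the yellow crayon mark (43 mm long) on top of the rim's edge lip (5 mm thick) nearest the balancer's cabinet, 193 mm above the work surface; axes as the label's
- pointer_tip (a point): lower tip of the red pointer (a plate 3 mm thick, 40 mm wide across the axle, tapering down) under the end of the measuring arm, 203.5 mm above the work surface, so 10 mm higher than the mark; it moves with the arm straight along the axle, in the upright plane of the mark. Axes as the label's: the arm pulls out along -y, away from the cabinet
- gauge_knob (a point): centre of the upright black knob of the measuring arm, right above the pointer, 268 mm above the work surface: 23 mm in diameter, gripping part 250 to 286 mm high, top at 290. Axes as the label's. With the arm home, the spring housing ends 31 mm behind the knob's axis and its top is 251 mm high; else the knob is free all round
- gauge (a joint): how far the measuring arm is pulled out, m: 0 home, 0.14 at its end stop. Its spring draws it home with about 4 N at 0 and 35 N/m more (8 N at 0.11); friction 0.4 N. The mark lies 40 to 105 mm from home
- weight_pliers: red-handled pliers, 65 x 162 x 18 mm, loose; origin under the middle. To be left alone.
- tyre_crayon: yellow crayon, 14 x 60 x 13 mm, loose; origin under the middle. To be left alone.
- weight_strip_pack: grey block of balance weights, 36 x 70 x 22 mm, loose; origin under the middle. To be left alone.
Not all that is in view belongs to the job. Leave any green look-alike of the scanner alone.

How it is judged:
On the way, in this order (a step that is already met when the one before it is completed fails the run):
1. the scanner is held in the fingers, steady, square to the label (within 15 degrees), its window 35 to 95 mm off and its axis through the label within 16 mm of the centre, for 1 s (contact force between the fingers and scanner above 0.5 N and x of label in the frame of scanner_window between 0.035 and 0.095 m and y of label in the frame of scanner_window between -0.016 and 0.016 m and z of label in the frame of scanner_window between -0.016 and 0.016 m and angle between the x axis of scanner_window and the x axis of label, either way round below 0.26 rad and linear speed of scanner below 0.03 m/s), for 1 s.
2. the scanner lies back in its cradle, released (distance between scanner and cradle_seat below 0.015 m and z of scanner in the frame of cradle_seat below 0.005 m and angle between the x axis of scanner and the x axis of cradle_seat, either way round below 0.12 rad and angle between scanner's own z axis and vertical below 0.15 rad and contact force between the arm and scanner below 0.1 N and linear speed of scanner below 0.02 m/s), for 0.2 s.
At the end, for the whole second after the job is handed in: the pointer stands over the crayon mark within 4 mm along the axle and at rest, the fingers still hold the measuring arm (more than 1 N), and the scanner lies in its cradle (origin within 15 mm of the seat, not more than 5 mm high, aligned within 7 degrees), at rest and untouched (all of step 2 and y of pointer_tip in the frame of crayon_mark between -0.004 and 0.004 m and velocity of joint gauge between -0.01 and 0.01 m/s and contact force between the fingers and gauge above 1 N); the arm keeps its last pose, push and grip.
It fails at once if the pliers, the crayon or the pack of weights is shifted by more than 30 mm (distance of any of weight_pliers, tyre_crayon, weight_strip_pack from where it was at the start of the episode above 0.03 m).
It also fails if it takes over 61 s, if anything falls off the work surface, if the arm or the gripper's body presses on something with over 40 N, if the wrist force passes 120 N, or if a joint passes its speed limit or range.

### The arm

A 6-joint arm with a two-finger parallel gripper is mounted at the origin on a cart in front of the work surface, level with it; the furniture and walls round the work are solid. World frame = base frame: x ahead of the robot, y to its left, z up, the work surface at z = 0. Lengths are in m, angles in rad, forces in N, time in s.
With the tool pointing down it reaches from about 0.375 to 0.925 m from the base axis. Payload 5.7 kg.
Tool frame: the origin (TCP) lies between the finger pads; the fingertips stand 25 mm ahead of it and the grasp point (between the pads) lies 6 mm ahead of it (manip.tcp_to_tips is the distance from the TCP to the fingertips, in m); z points along the fingers, y is the line along which they close (so a half turn about z gives the same grasp; the last joint's range is limited). The gripper opens to 88 mm and grips with 3 to 60 N. Pads are 20 mm wide; open, the fingers measure 115 mm over their backs; the gripper's body (75 mm by 178 mm) begins 61 mm behind the grasp point.
Start: joints at [-1.231, 0.359, 1.51, -0, 1.272, -0.115], TCP at [0.264, -0.539, 0.248] pointing down, gripper open.
Joint ranges: [-2.97, 2.97], [-1.01, 2.36], [0.21, 2.38], [-0.96, 4.11], [0.2, 2.71], [-2.98, 2.98]. Speed limits (rad/s): [2.39, 2.39, 3.14, 3.14, 3.14, 3.14].

### API

Orientations are given as a unit quaternion [w, x, y, z].
In Python, from plant import manip gives the robot as it stands.
- The arm moves only by the tool step_arm, never from a script. Its argument "moves" is a list of rows, each a list of 7 numbers: the shift along the tool's x, y, z in m, then the turn, a rotation vector about the tool's x, y, z in units of 10 degrees (1.0 is 10 degrees), then the finger opening in m, from 0 to 0.0878. A call has 1 to 5 rows; each row shifts and turns the commanded pose from where the row before left it, along the tool's axes as they then stand; what a row does not reach is not made up. A row lasts 1/8 s, in which the tool goes at most 62.5 mm and 10.7 degrees, less where a joint would pass 70% of its speed; a pose out of reach is approached as far as the arm can. A call is refused whole if a number of a shift passes 0.0625 or a number of a turn 1, either way. A call with a gripper value outside its range is refused whole. The fingers move at their own pace and stop on an object; the grip force is fixed at half the most. Time passes only in rows, so rows that do not move let the fingers close. It gives the time, the measured TCP pose, the force, the opening and the grip force at its end, in the units of the state.
- manip.get_obs(): the state, without advancing time (a new reading comes with each control period).
- manip.snapshot(name): name is "scene" or "top" or "wrist"; returns a dict with "frame" (420x560x3 uint8, red, green, blue), "K" (3x3 intrinsics, pixels), "k1" (the pictures are not rectified: a ray, as slopes to the right and down, at radius r is drawn at 1 + k1 r^2 times it, then the intrinsics apply), "R" (3x3) and "t" (3): a world point X has camera coordinates R X + t. Camera axes: x right, y down, z forward; pixel columns grow to the right and rows downward; lengths in m; the calibration is good to about 2 mm. A picture is of the moment at which its call begins. There is no depth.
- manip.close_job(): hands the job in; it is judged then, once.
The state is a dict: "clock": time; "joint_pos": joint angles; "qvel": joint speeds; "joint_efforts": joint torques, N m; "tool_pos": TCP position; "tool_rot": TCP orientation; "wrist_force": force on the tool from outside, world axes, zero at the start; "wrist_torque": the same for the moment, N m; "finger_gap": opening from 0.0 (shut) to 1.0 (fully open); "finger_force": force on a finger pad.
Only numpy, scipy, OpenCV 4.12 (cv2) and the standard library are available. Lean on these libraries where they do the work, as an engineer would, in place of code of your own. Each camera call takes 0.05 s, during which the arm holds its last target. There are 200 camera calls.

## Working session

There is one attempt and no reset: what is moved stays moved. The work goes in short steps, Python scripts to look and compute and a tool call to move; the robot and the scene stay as the last step left them, time stands still between calls to the robot, and variables do not carry over. Pictures are saved under pics/ and viewed, at most 10 in all, crops included, and the job is handed in when it is done.

Besides the shell and the picture viewer there is one more tool, called after "Call:" as name([rows], argument=value, ...), one row to a line, values as JSON. step_arm: Moves the arm, as the interface text tells. Its arguments: {"type":"object","properties":{"moves":{"type":"array","items":{"type":"array","items":{"type":"number"}}}},"required":["moves"]}

```bash
mkdir -p pics
cat > h.py <<'E'
import sys; sys.path.insert(0,'.')
import numpy as np, cv2, pickle
from scipy.spatial.transform import Rotation as Ro
def ray(s,u,v):
    K=s['K'];D=np.array([s['k1'],0,0,0,0.])
    p=cv2.undistortPoints(np.array([[[u,v]]],float),K,D)[0,0]
    R=np.array(s['R']);t=np.array(s['t'])
    return -R.T@t, R.T@np.array([p[0],p[1],1.])
def onz(s,u,v,z):
    o,d=ray(s,u,v); return o+d*(z-o[2])/d[2]
def tri(s1,p1,s2,p2):
    o1,d1=ray(s1,*p1);o2,d2=ray(s2,*p2)
    a,b=np.linalg.lstsq(np.c_[d1,-d2],o2-o1,rcond=None)[0]
    return (o1+a*d1+o2+b*d2)/2, np.linalg.norm(o1+a*d1-o2-b*d2)
def proj(s,X):
    R=np.array(s['R']);return cv2.projectPoints(np.array(X,float).reshape(-1,1,3),cv2.Rodrigues(R)[0],np.array(s['t'],float),s['K'],np.array([s['k1'],0,0,0,0.]))[0][:,0]
def rel(pos,R,obs):
    q=obs['tool_rot'];T=Ro.from_quat([q[1],q[2],q[3],q[0]])
    return T.inv().apply(np.array(pos)-obs['tool_pos']), (T.inv()*R).as_rotvec()*18/np.pi
E
python3 - <<'E'
from h import *
from plant import manip
S={n:manip.snapshot(n) for n in('scene','top','wrist')}
pickle.dump(S,open('s0.pkl','wb'))
for n in S:
    cv2.imwrite(f'pics/{n}0.png',cv2.resize(S[n]['frame'][:,:,::-1],(784,588)))
    s=S[n];print(n,np.round(-np.array(s['R']).T@s['t'],3),np.round(np.array(s['R'])[2],2),s['k1'])
print(manip.get_obs())
E
ls
```

```text
scene [-0.312  0.319  0.752] [ 0.78 -0.37 -0.5 ] -0.1548463884541801
top [ 0.487 -0.076  1.125] [ 0.09 -0.   -1.  ] -0.1392520087654433
wrist [ 0.339 -0.501  0.384] [-0.27 -0.13 -0.95] -0.04787191802126871
{'clock': 0.15, 'joint_pos': array([-1.23111528e+00,  3.59341690e-01,  1.51117809e+00,  3.25705401e-06,
        1.27251776e+00, -1.15117925e-01]), 'qvel': array([-0.00118915, -0.00317055, -0.00388896,  0.00018864, -0.00107764,
        0.00077277]), 'joint_efforts': array([ 3.84859095e-04, -5.15755463e+01, -2.71009290e+01,  6.75684982e-02,
        3.05976521e-02, -6.88052955e-05]), 'tool_pos': array([ 0.26338497, -0.53854033,  0.24700359]), 'tool_rot': array([-7.18068264e-04,  9.74255815e-01,  2.25444196e-01, -7.94002305e-05]), 'wrist_force': array([-0.79586295,  0.04594782,  0.05283372]), 'wrist_torque': array([-0.05929722, -0.00826281,  0.00097486]), 'finger_force': 0.0, 'finger_gap': 1.0002420166788197}
h.py
pics
s0.pkl
```

View pics/scene0.png

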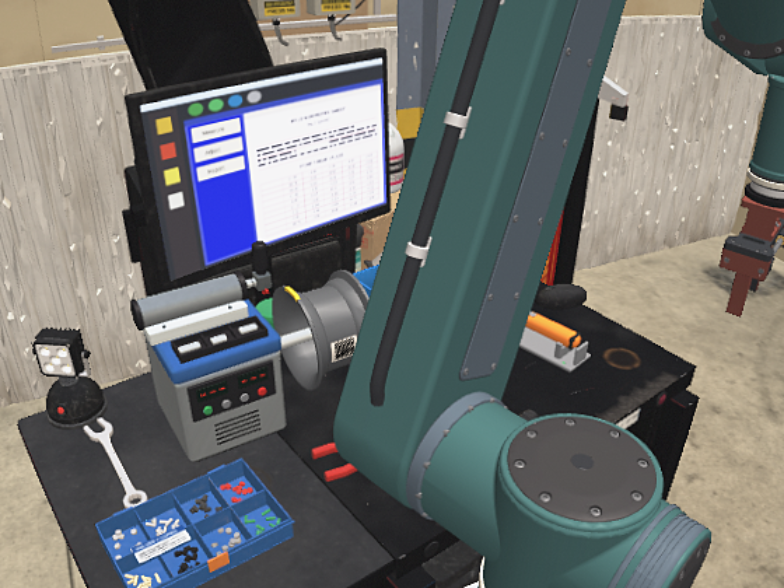

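View pics/top0.png

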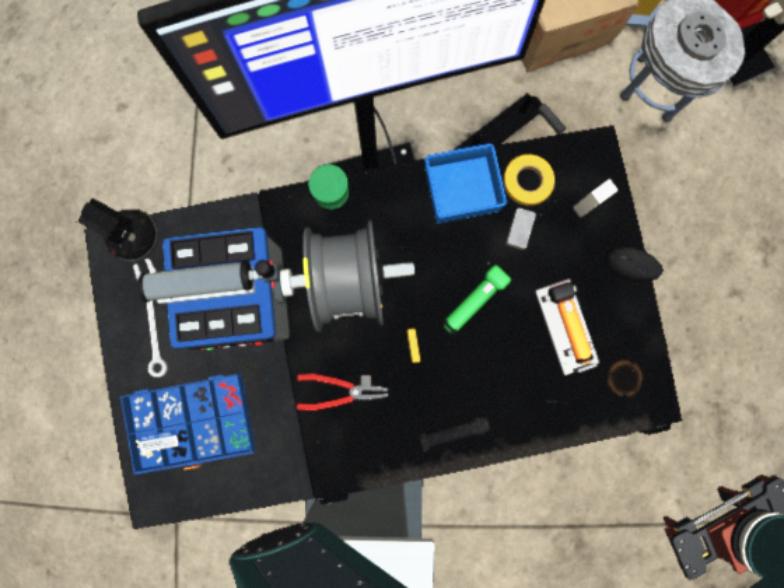

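The top view (784-px display) shows the orange scanner in the white cradle at (570,325), with its head at (562,290). It could be confused with the green look-alike at (478,298), the yellow crayon at (414,345) or the yellow tape at (529,180). The rim is at (343,275), the yellow mark at (306,272) and the knob at (265,268). The pliers are at (345,392) and the weight pack at (521,229). I choose the orange one.

Run:
```python
from h import *
S=pickle.load(open('s0.pkl','rb'));s=S['top'];f=s['frame']
hsv=cv2.cvtColor(f,cv2.COLOR_RGB2HSV)
def blobs(name,lo,hi,box,z,minA=15):
    m=cv2.inRange(hsv,np.array(lo),np.array(hi));k=np.zeros_like(m);x0,y0,x1,y1=box;k[y0:y1,x0:x1]=255;m&=k
    for c in cv2.findContours(m,0,2)[0]:
        if cv2.contourArea(c)<minA: continue
        r=cv2.minAreaRect(c);b=cv2.boxPoints(r)
        B=np.array([onz(s,*p,z) for p in b]);
        print(name,np.round(r[0],1),np.round(r[1],1),round(r[2],1),'ctr',np.round(onz(s,*r[0],z),4),'\n',np.round(B[:,:2],4).tolist(),
         'sides',np.round([np.linalg.norm(B[0]-B[1]),np.linalg.norm(B[1]-B[2])],4))
blobs('scanner',(5,120,120),(24,255,255),(375,190,440,275),.052)
blobs('cradle',(0,0,110),(180,70,255),(375,190,440,275),.02)
blobs('mark',(20,110,120),(35,255,255),(200,170,240,220),.193,5)
blobs('crayon',(20,110,120),(35,255,255),(280,220,310,270),.01)
blobs('pliers',(0,120,100),(8,255,255),(205,255,260,300),.01)
blobs('shaftend',(0,0,120),(180,60,255),(272,180,300,205),.105)
a=cv2.resize(f[185:275,375:440,::-1],None,fx=5,fy=5,interpolation=cv2.INTER_CUBIC)
b=cv2.resize(f[150:240,165:300,::-1],None,fx=5,fy=5,interpolation=cv2.INTER_CUBIC)[:, :]
cv2.imwrite('pics/c1.png',cv2.resize(np.hstack([a,b]),(800,360)))
```

```text
scanner [410.8 236.4] [47.4 12. ] 71.6 ctr [ 0.5371 -0.399   0.052 ] 
 [[0.5874, -0.3656], [0.5975, -0.3946], [0.4868, -0.4326], [0.477, -0.4037]] sides [0.0307 0.1171]
cradle [405.8 218.4] [7.6 4.4] 71.6 ctr [ 0.5842 -0.3956  0.02  ] 
 [[0.5914, -0.387], [0.5953, -0.398], [0.577, -0.4043], [0.5732, -0.3933]] sides [0.0116 0.0193]
cradle [405.1 233.8] [65.6 26.7] 71.1 ctr [ 0.5449 -0.3937  0.02  ] 
 [[0.6117, -0.3333], [0.6356, -0.3992], [0.4781, -0.4547], [0.4554, -0.3889]] sides [0.0701 0.167 ]
mark [218.3 194.5] [21.1  3.4] 83.7 ctr [0.6112 0.058  0.193 ] 
 [[0.6333, 0.065], [0.6343, 0.0577], [0.5892, 0.051], [0.5882, 0.0583]] sides [0.0074 0.0456]
crayon [295.  246.5] [24.   6.1] 80.5 ctr [ 0.5074 -0.1145  0.01  ] 
 [[0.5357, -0.1014], [0.5386, -0.1165], [0.479, -0.1277], [0.4762, -0.1126]] sides [0.0154 0.0606]
pliers [232.  288.2] [ 6.  40.6] 81.6 ctr [0.3986 0.0419 0.01  ] 
 [[0.3971, 0.0938], [0.4147, -0.0073], [0.3999, -0.0098], [0.3822, 0.0911]] sides [0.1026 0.015 ]
pliers [232.1 271.2] [40.6  6.2] 9.5 ctr [0.4414 0.0428 0.01  ] 
 [[0.4406, 0.0949], [0.4562, 0.0928], [0.4421, -0.009], [0.4266, -0.0068]] sides [0.0157 0.1028]
shaftend [284.3 192.6] [ 8.9 22.1] 83.7 ctr [ 0.6308 -0.0837  0.105 ] 
 [[0.6378, -0.0567], [0.6448, -0.1079], [0.6238, -0.1106], [0.6169, -0.0595]] sides [0.0517 0.0211]
```

View pics/c1.png

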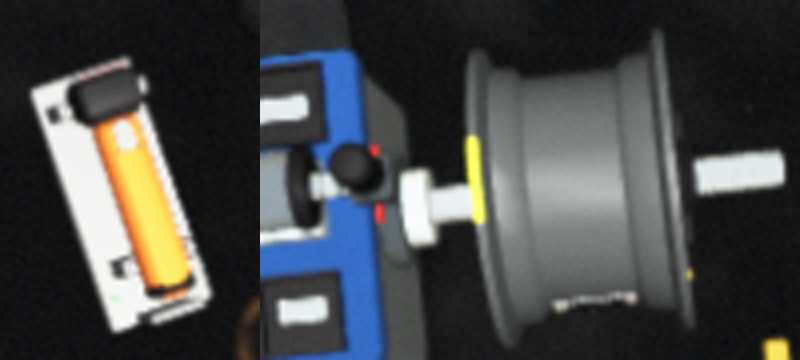

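The crop shows the orange scanner in its cradle, black head up and left, grey button on top, so the choice holds. It also shows the mark at crop (476,180), the knob at (352,165) and the label's top edge from (555,305) to (635,298).

Run:
```python
from h import *
from plant import manip
S=pickle.load(open('s0.pkl','rb'));s=S['top'];c=S['scene']
f=s['frame'];g=cv2.cvtColor(f,cv2.COLOR_RGB2GRAY)
a=np.deg2rad(8.1);ex=np.array([np.cos(a),np.sin(a)]);ey=np.array([-ex[1],ex[0]])
# knob: dark blob over blue/grey
m=cv2.inRange(g,0,45);k=np.zeros_like(m);k[182:201,178:196]=255;m&=k
n,l,st,ce=cv2.connectedComponentsWithStats(m);i=1+np.argmax(st[1:,4]);print('knobblob',st[i],ce[i])
K=onz(s,*ce[i],.286)[:2];K2=onz(s,188,191.25,.286)[:2];print('knob',K,K2)
M=np.array([.6112,.058])
for q in(K,K2):print('mark-knob along y,x',(M-q)@ey,(M-q)@ex)
# label white
m=cv2.inRange(g,130,255);k=np.zeros_like(m);k[218:232,232:266]=255;m&=k
ys,xs=np.nonzero(m);print('label px',xs.min(),xs.max(),ys.mean(),xs.mean())
L=np.array([onz(s,u,v,.123)[:2] for u,v in((xs.min(),ys.mean()),(xs.max()+1,ys.mean()),(xs.mean(),ys.mean()))])
print('label',L,'from mark y,x',(L-M)@ey,(L-M)@ex)
# scene: yellow mark, knob, scanner
h=cv2.cvtColor(c['frame'],cv2.COLOR_RGB2HSV)
for nm,lo,hi,b in(('mark',(20,110,100),(35,255,255),(195,195,225,230)),('scan',(5,120,120),(24,255,255),(370,215,425,255))):
    m=cv2.inRange(h,np.array(lo),np.array(hi));k=np.zeros_like(m);k[b[1]:b[3],b[0]:b[2]]=255;m&=k
    ys,xs=np.nonzero(m);print(nm,xs.mean(),ys.mean(),proj(c,[[.6112,.058,.193]]))
    if nm=='mark':print('tri',tri(s,(218.3,194.5),c,(xs.mean(),ys.mean())))
m=cv2.cvtColor(c['frame'],cv2.COLOR_RGB2GRAY)
cv2.imwrite('pics/sc1.png',cv2.resize(c['frame'][160:290,85:300,::-1],(800,484),interpolation=cv2.INTER_CUBIC))
o=manip.get_obs();R=Ro.from_euler('z',19.3,degrees=True)*Ro.from_euler('x',180,degrees=True)
for p in([.561,-.3905,.15],[.561,-.3905,.049]):print(rel(p,R,o))
```

```text
knobblob [185 186  11  13  59] [191.47457627 193.3559322 ]
knob [0.59990968 0.09693758] [0.60387653 0.1039131 ]
mark-knob along y,x -0.04013994382680117 0.005691330306463642
mark-knob along y,x -0.046486943252453596 0.0007811929432924247
label px 239 258 224.23529411764707 248.76470588235293
label [[ 0.55306112  0.01819004]
 [ 0.55413455 -0.02748423]
 [ 0.55358723 -0.00412352]] from mark y,x [-0.03122096 -0.07659082 -0.05338604] [-0.06316814 -0.06854098 -0.06579128]
mark 208.26315789473685 208.87719298245614 [[208.3817821  207.95291568]]
tri (array([0.61143538, 0.05837103, 0.19062195]), np.float64(5.276180627351143e-05))
scan 394.421875 235.21875 [[208.3817821  207.95291568]]
(array([ 0.33237728, -0.00211617,  0.09706292]), array([-8.26933693e-03, -4.82623459e-04,  6.75800548e-01]))
(array([ 0.3323602 , -0.00197124,  0.19806282]), array([-8.26933693e-03, -4.82623459e-04,  6.75800548e-01]))
```

View pics/sc1.png

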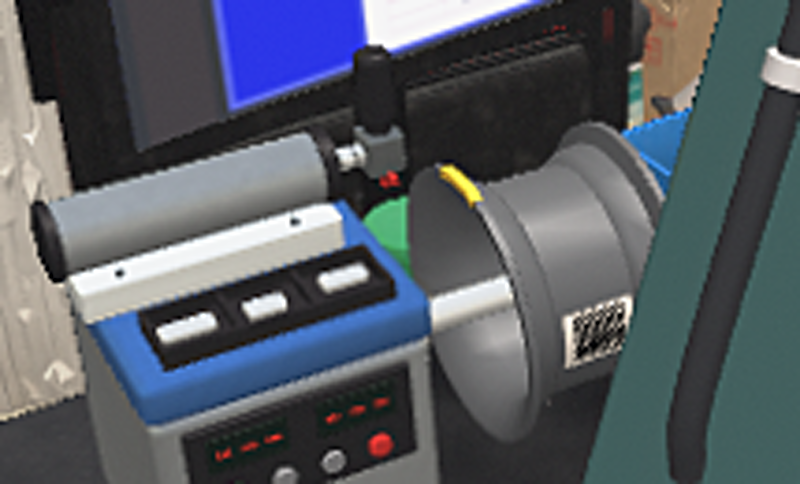

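The scene crop shows the knob top at crop (375,50), the mark at (460,185) and the label at (598,332), all agreeing with the top view. The scanner sides (30.7 x 117 mm), mark length (45.6 mm) and label width (45.7 mm) match the given sizes. Moving.

Call:
step_arm([
  [0.055,0,0,0,0,0.34,0.0878],
  [0.055,0,0,0,0,0.34,0.0878],
  [0.055,0,0,0,0,0,0.0878],
  [0.055,0,0,0,0,0,0.0878],
  [0.055,0,0.03,0,0,0,0.0878],
])

```text
clock: 0.78
tool_pos: [0.5223, -0.4399, 0.2198]
tool_rot: [0.002, 0.986, 0.167, 0.002]
wrist_force: [-0.6, -1.2, 0.2]
finger_gap: 0.999
finger_force: 0.0
```

```bash
cat > r.py <<'E'
from h import *
from plant import manip
def go(x,y,z,yaw):
    o=manip.get_obs();r=rel([x,y,z],Ro.from_euler('z',yaw,degrees=True)*Ro.from_euler('x',180,degrees=True),o)
    print('t',o['clock'],np.round(o['tool_pos'],4),'move',np.round(r[0],4),'turn',np.round(r[1],3),'F',np.round(o['wrist_force'],1),round(o['finger_gap']*87.8,1),round(o['finger_force'],1))
if __name__=='__main__': go(*map(float,sys.argv[1:]))
E
python3 r.py .561 -.3905 .049 19.3
```

```text
t 0.775 [ 0.5223 -0.4399  0.2198] move [ 0.0525 -0.0347  0.1707] turn [ 0.029 -0.013 -0.004] F [-0.6 -1.2  0.2] 87.7 0.0
```

Call:
step_arm([
  [0.05,-0.035,0.03,0,0,0,0.0878],
  [0.002,0,0.04,0,0,0,0.0878],
  [0,0,0,0,0,0,0.0878],
])

```text
clock: 1.15
tool_pos: [0.5523, -0.3905, 0.1465]
tool_rot: [-0.003, 0.986, 0.168, -0.003]
wrist_force: [0.2, -0.4, 0.0]
finger_gap: 0.998
finger_force: 0.0
```

Run:
```python
from h import *
from plant import manip
from r import go
go(.561,-.3905,.049,19.3)
s=manip.snapshot('wrist');f=s['frame'];hsv=cv2.cvtColor(f,cv2.COLOR_RGB2HSV)
m=cv2.inRange(hsv,np.array((5,120,120)),np.array((24,255,255)))
c=max(cv2.findContours(m,0,2)[0],key=cv2.contourArea);r=cv2.minAreaRect(c)
B=np.array([onz(s,*p,.05) for p in cv2.boxPoints(r)]);print(np.round(B,4).tolist(),r,np.round(onz(s,*r[0],.05),4),[np.linalg.norm(B[0]-B[1]),np.linalg.norm(B[1]-B[2])])
cv2.imwrite('pics/w1.png',f[:,:,::-1])
```

```text
t 1.15 [ 0.5523 -0.3905  0.1465] move [0.0086 0.0035 0.0975] turn [-0.039  0.023  0.004] F [ 0.2 -0.4  0. ] 87.6 0.0
[[0.5859, -0.3671, 0.05], [0.5951, -0.3933, 0.05], [0.4908, -0.4327, 0.05], [0.4802, -0.4027, 0.05]] ((284.5, 239.5), (135.0, 39.0), 90.0) [ 0.5416 -0.3977  0.05  ] [np.float64(0.02777541058646985), np.float64(0.11147709024783511)]
```

View pics/w1.png

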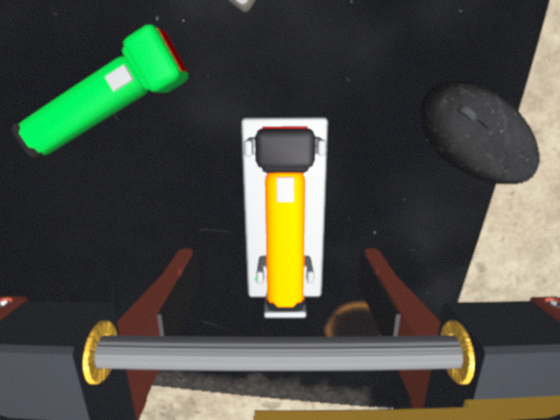

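The wrist view shows the orange scanner at (285,240) lined up between the open fingers, with its black head at (285,148). The green look-alike is clear at (100,90). Descending now and closing.

Call:
step_arm([
  [0.008,0.0035,0.045,0,0,0,0.06],
  [0,0,0.04,0,0,0,0.06],
  [0,0,0.0125,0,0,0,0.06],
  [0,0,0,0,0,0,0.06],
])

```text
clock: 1.7
tool_pos: [0.5627, -0.3947, 0.0535]
tool_rot: [0.0, 0.986, 0.167, 0.0]
wrist_force: [-0.3, 0.2, 0.2]
finger_gap: 0.68
finger_force: 0.0
```

```bash
python3 r.py .5602 -.391 .049 19.3
```

```text
t 1.7 [ 0.5627 -0.3947  0.0535] move [-0.0012 -0.0043  0.0045] turn [ 0.003 -0.002 -0.01 ] F [-0.3  0.2  0.2] 59.7 0.0
```

Call:
step_arm([
  [-0.001,-0.004,0.004,0,0,0,0.06],
  [0,0,0,0,0,0,0.06],
  [0,0,0,0,0,0,0.06],
])

```text
clock: 2.08
tool_pos: [0.5609, -0.3905, 0.0496]
tool_rot: [0.001, 0.986, 0.167, 0.0]
wrist_force: [1.0, 0.8, 0.2]
finger_gap: 0.681
finger_force: 0.0
```

```bash
python3 r.py .5602 -.391 .049 19.3
```

```text
t 2.075 [ 0.5609 -0.3905  0.0496] move [-0.0008  0.0002  0.0006] turn [ 0.007 -0.004 -0.003] F [1.  0.8 0.2] 59.8 0.0
```

Call:
step_arm([
  [0,0,0,0,0,0,0.015],
  [0,0,0,0,0,0,0.015],
  [0,0,0,0,0,0,0.015],
  [0,0,0,0,0,0,0.015],
  [0,0,0,0,0,0,0.015],
])

```text
clock: 2.7
tool_pos: [0.5605, -0.3904, 0.0486]
tool_rot: [0.0, 0.986, 0.167, 0.0]
wrist_force: [-0.5, -0.8, -0.2]
finger_gap: 0.339
finger_force: 30.0
```

Call:
step_arm([
  [0,0,0,0,0,0,0.015],
  [0,0,-0.01,0,0,0,0.015],
  [0,0,-0.03,0,0,0,0.015],
  [0,0,-0.04,0,0,0,0.015],
  [0,0,0,0,0,0,0.015],
])

```text
clock: 3.32
tool_pos: [0.5625, -0.3919, 0.1327]
tool_rot: [0.003, 0.986, 0.167, 0.002]
wrist_force: [1.6, -0.3, -2.1]
finger_gap: 0.34
finger_force: 30.0
```

```bash
python3 r.py .4306 -.0218 .111 8.1
```

```text
t 3.325 [ 0.5625 -0.3919  0.1327] move [-0.0025 -0.393   0.0193] turn [ 0.032 -0.024  1.116] F [ 1.6 -0.3 -2.1] 29.8 30.0
```

Call:
step_arm([
  [-0.015,-0.055,0,0,0,0.25,0.015],
  [-0.015,-0.055,0,0,0,0.25,0.015],
  [-0.01,-0.055,0,0,0,0.25,0.015],
  [-0.01,-0.055,0,0,0,0.25,0.015],
  [0,-0.055,0,0,0,0.1,0.015],
])

```text
clock: 3.95
tool_pos: [0.4425, -0.1361, 0.1278]
tool_rot: [-0.001, 0.997, 0.071, -0.001]
wrist_force: [1.2, -0.3, -1.5]
finger_gap: 0.341
finger_force: 30.0
```

```bash
python3 r.py .4306 -.0218 .111 8.1
```

```text
t 3.95 [ 0.4425 -0.1361  0.1278] move [ 0.0045 -0.1148  0.017 ] turn [-0.009  0.012  0.003] F [ 1.2 -0.3 -1.5] 29.9 30.0
```

Call:
step_arm([
  [0,-0.045,0.006,0,0,0,0.015],
  [0,-0.04,0.006,0,0,0,0.015],
  [0.004,-0.02,0.005,0,0,0,0.015],
  [0,0,0,0,0,0,0.015],
  [0,0,0,0,0,0,0.015],
])

```text
clock: 4.58
tool_pos: [0.4337, -0.034, 0.1115]
tool_rot: [0.0, 0.997, 0.072, -0.0]
wrist_force: [-1.0, 0.0, -1.3]
finger_gap: 0.342
finger_force: 30.0
```

Run:
```python
from h import *
from plant import manip
from r import go
go(.4306,-.0218,.111,8.1)
T={n:manip.snapshot(n) for n in('top','scene','wrist')};pickle.dump(T,open('s1.pkl','wb'))
s=T['top'];f=s['frame'];hsv=cv2.cvtColor(f,cv2.COLOR_RGB2HSV)
m=cv2.inRange(hsv,np.array((5,120,120)),np.array((24,255,255)));print('orange',cv2.countNonZero(m))
a=cv2.resize(f[150:330,190:330,::-1],None,fx=3,fy=3);b=T['scene']['frame'][:,:,::-1]
b=cv2.resize(b[150:330,150:330],None,fx=2,fy=2)
a=cv2.resize(a,(280,360));w=cv2.resize(T['wrist']['frame'][::,:,::-1],(160,120));w2=np.zeros((360,160,3),np.uint8);w2[:120]=w
cv2.imwrite('pics/v1.png',np.hstack([a,b,w2]))
```

```text
t 4.575 [ 0.4337 -0.034   0.1115] move [-0.0013 -0.0125  0.0005] turn [0.    0.002 0.018] F [-1.   0.  -1.3] 30.0 30.0
orange 498
```

View pics/v1.png

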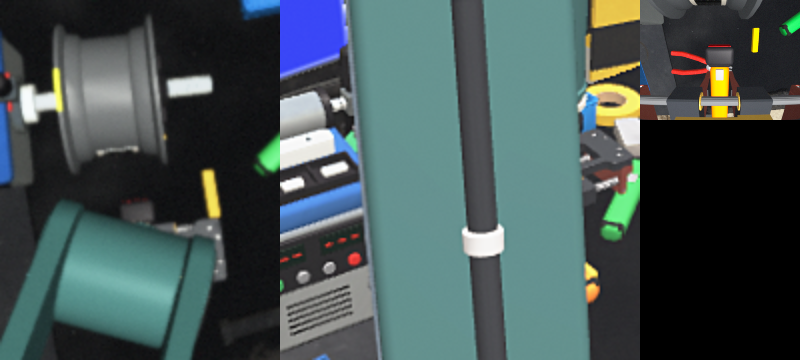

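The view shows the scanner held in front of the rim (head at about (138,208), label at (117,150) in the left crop). It is still about 12 mm short along the axle, so I'll shift and hold.

Call:
step_arm([
  [-0.001,-0.0125,0,0,0,0,0.015],
  [0,0,0,0,0,0,0.015],
  [0,0,0,0,0,0,0.015],
  [0,0,0,0,0,0,0.015],
  [0,0,0,0,0,0,0.015],
])

```text
clock: 5.35
tool_pos: [0.4311, -0.0214, 0.1117]
tool_rot: [-0.0, 0.997, 0.072, 0.0]
wrist_force: [-0.2, 0.2, -1.7]
finger_gap: 0.339
finger_force: 30.0
```

Call:
step_arm([
  [0,0,0,0,0,0,0.015],
  [0,0,0,0,0,0,0.015],
  [0,0,0,0,0,0,0.015],
  [0,0,0,0,0,0,0.015],
  [0,0,0,0,0,0,0.015],
])

```text
clock: 5.98
tool_pos: [0.4309, -0.0213, 0.1117]
tool_rot: [-0.0, 0.997, 0.072, -0.0]
wrist_force: [0.7, -0.0, -2.1]
finger_gap: 0.34
finger_force: 30.0
```

Run:
```python
from h import *
from plant import manip
from r import go
go(.4306,-.0218,.111,8.1)
s=manip.snapshot('top');w=manip.snapshot('wrist')
pickle.dump((s,w),open('s2.pkl','wb'))
f=w['frame'];hsv=cv2.cvtColor(f,cv2.COLOR_RGB2HSV)
m=cv2.inRange(hsv,np.array((5,120,120)),np.array((24,255,255)))
c=max(cv2.findContours(m,0,2)[0],key=cv2.contourArea);r=cv2.minAreaRect(c);print(r)
B=np.array([onz(w,*p,.118) for p in cv2.boxPoints(r)]);print(np.round(B[:,:2],4).tolist())
# label predicted vs scanner axis
print('label px wrist',proj(w,[[.5514,-.0046,.105]]),'window px',proj(w,[[.4306+.062*.99,-.0218+.062*.141,.121]]))
cv2.imwrite('pics/w2.png',f[:,:,::-1])
```

```text
t 5.975 [ 0.4309 -0.0213  0.1117] move [-0.0004  0.0004  0.0007] turn [-0.001  0.     0.016] F [ 0.7 -0.  -2.1] 29.8 30.0
((278.5, 285.5), (103.0, 67.0), 90.0)
[[0.461, -0.0017], [0.4651, -0.0298], [0.4135, -0.039], [0.4089, -0.0076]]
label px wrist [[282.61408845   6.48350406]] window px [[282.28139437 167.01293034]]
```

View pics/w2.png

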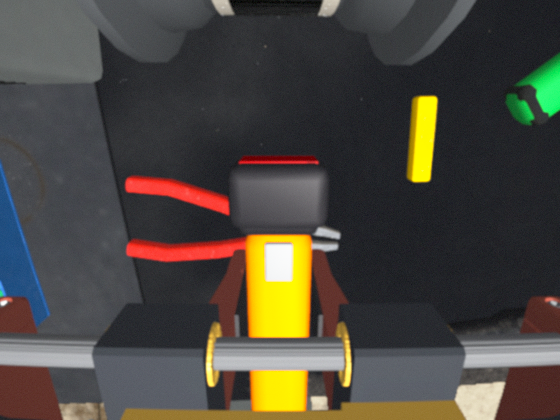

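The wrist view shows the label spanning x from 218 to 335 (centre 277), in line with the scanner's axis at 279, so it is square. I'll hold a little longer and return.

Call:
step_arm([
  [0,0,0,0,0,0,0.015],
  [0,0,0,0,0,0,0.015],
  [0,0,0,0,0,0,0.015],
  [0,0,0,0,0,0,0.015],
  [-0.005,0.03,-0.02,0,0,0,0.015],
])

```text
clock: 6.7
tool_pos: [0.4289, -0.0506, 0.1309]
tool_rot: [-0.001, 0.997, 0.073, -0.002]
wrist_force: [-0.1, -0.3, -0.9]
finger_gap: 0.34
finger_force: 30.0
```

Call:
step_arm([
  [0,0.055,0,0,0,0,0.015],
  [0,0.055,0,0,0,-0.2,0.015],
  [0,0.055,0,0,0,-0.3,0.015],
  [0,0.055,0,0,0,-0.3,0.015],
  [0,0.055,0,0,0,-0.3,0.015],
])

```text
clock: 7.32
tool_pos: [0.4838, -0.3229, 0.1315]
tool_rot: [-0.0, 0.986, 0.168, -0.0]
wrist_force: [0.7, 0.0, -0.5]
finger_gap: 0.343
finger_force: 30.0
```

```bash
python3 r.py .5605 -.3904 .12 19.2
```

```text
t 7.325 [ 0.4838 -0.3229  0.1315] move [0.05   0.0891 0.0115] turn [-0.003  0.001  0.012] F [ 0.7  0.  -0.5] 30.1 30.0
```

Call:
step_arm([
  [0.025,0.045,0,0,0,0,0.015],
  [0.025,0.044,0.01,0,0,0,0.015],
  [0,0,0,0,0,0,0.015],
  [0,0,0,0,0,0,0.015],
  [0,0,0,0,0,0,0.015],
])

```text
clock: 7.95
tool_pos: [0.5594, -0.3873, 0.1216]
tool_rot: [-0.001, 0.986, 0.167, -0.0]
wrist_force: [-0.1, 0.6, -2.1]
finger_gap: 0.343
finger_force: 30.0
```

```bash
python3 r.py .5605 -.3904 .05 19.2
```

```text
t 7.95 [ 0.5594 -0.3873  0.1216] move [0.0001 0.0033 0.0716] turn [-0.008  0.004  0.008] F [-0.1  0.6 -2.1] 30.1 30.0
```

Call:
step_arm([
  [0,0.003,0.02,0,0,0,0.015],
  [0,0,0.015,0,0,0,0.015],
  [0,0,0,0,0,0,0.015],
  [0,0,0,0,0,0,0.015],
])

```text
clock: 8.45
tool_pos: [0.5614, -0.3913, 0.0863]
tool_rot: [-0.0, 0.986, 0.167, -0.0]
wrist_force: [-0.2, -0.2, -1.3]
finger_gap: 0.34
finger_force: 30.0
```

```bash
python3 r.py .5605 -.3904 .05 19.2
```

```text
t 8.45 [ 0.5614 -0.3913  0.0863] move [-0.0005 -0.0011  0.0363] turn [-0.003  0.001  0.006] F [-0.2 -0.2 -1.3] 29.9 30.0
```

Call:
step_arm([
  [0,-0.001,0.012,0,0,0,0.015],
  [0,0,0.012,0,0,0,0.015],
  [0,0,0.008,0,0,0,0.015],
  [0,0,0.003,0,0,0,0.015],
  [0,0,0,0,0,0,0.015],
])

```text
clock: 9.07
tool_pos: [0.5611, -0.3904, 0.0513]
tool_rot: [-0.0, 0.986, 0.167, -0.0]
wrist_force: [-0.6, 0.5, -1.5]
finger_gap: 0.338
finger_force: 30.0
```

```bash
python3 r.py .5605 -.3904 .0488 19.2
```

```text
t 9.075 [ 0.5611 -0.3904  0.0513] move [-0.0005 -0.0002  0.0025] turn [-0.003  0.001  0.006] F [-0.6  0.5 -1.5] 29.7 30.0
```

Call:
step_arm([
  [0,0,0.002,0,0,0,0.015],
  [0,0,0,0,0,0,0.015],
  [0,0,0,0,0,0,0.06],
  [0,0,0,0,0,0,0.06],
  [0,0,0,0,0,0,0.06],
])

```text
clock: 9.7
tool_pos: [0.5612, -0.3905, 0.0498]
tool_rot: [0.0, 0.986, 0.167, 0.0]
wrist_force: [-0.2, -0.2, 0.1]
finger_gap: 0.637
finger_force: 0.0
```

Call:
step_arm([
  [0,0,0,0,0,0,0.06],
  [0,0,-0.02,0,0,0,0.06],
  [0,0,-0.05,0,0,0,0.06],
  [0,0,-0.06,0,0,0,0.06],
  [0,0,-0.06,0,0,0,0.06],
])

```text
clock: 10.32
tool_pos: [0.5611, -0.3904, 0.243]
tool_rot: [0.0, 0.986, 0.167, 0.0]
wrist_force: [0.1, 0.3, -0.3]
finger_gap: 0.684
finger_force: 0.0
```

Run:
```python
from h import *
from plant import manip
from r import go
go(.561,-.39,.3,19.2)
s=manip.snapshot('wrist');f=s['frame']
def rect(s,z,box=None):
    m=cv2.inRange(cv2.cvtColor(s['frame'],cv2.COLOR_RGB2HSV),np.array((5,120,120)),np.array((24,255,255)))
    if box: k=np.zeros_like(m);k[box[1]:box[3],box[0]:box[2]]=255;m&=k
    c=max(cv2.findContours(m,0,2)[0],key=cv2.contourArea);r=cv2.minAreaRect(c)
    B=np.array([onz(s,*p,z) for p in cv2.boxPoints(r)]);print(np.round(B[:,:2],4).tolist(),np.round(r[0],1),np.round(onz(s,*r[0],z),4))
rect(s,.052)
# knob sub-measure from first scene/top pictures
S=pickle.load(open('s0.pkl','rb'));a=S['scene'];t=S['top']
K=np.array([.6039,.1039]);h=np.array([-.1409,.990])
print('knob proj scene', [proj(a,[[.6039,.1039,z]])[0].round(1).tolist() for z in(.290,.25)], 'seen x,y:',85+375*215/800,160+50*130/484)
for z in(.290,.25):
    g=cv2.cvtColor(a['frame'],cv2.COLOR_RGB2GRAY)
r0=int(160+80*130/484);print(g[r0,85+85:85+120]); print(g[r0+3,170:205])
gt=cv2.cvtColor(t['frame'],cv2.COLOR_RGB2GRAY);print(gt[184:200,180:200])
```

```text
t 10.325 [ 0.5611 -0.3904  0.243 ] move [ 0.0001 -0.0003 -0.057 ] turn [ 0.005 -0.003  0.006] F [ 0.1  0.3 -0.3] 60.0 0.0
[[0.2673, -0.3729], [0.4065, -0.8019], [0.3734, -0.8251], [0.2313, -0.3818]] [361.  408.5] [ 0.3227 -0.5875  0.052 ]
knob proj scene [[185.4, 173.3], [186.9, 190.5]] seen x,y: 185.78125 173.4297520661157
[99 85 75 71 64 58 49 28 30 24 26 35 37 37 36 36 37 36 37 36 30 33 35 32
 25 35 34 42 41 40 34 23 19 32 44]
[31 27 29 29 33 33 37 34 30 28 30 34 36 36 36 34 37 37 36 35 35 25 24 31
 53 68 70 71 75 79 65 47 46 49 53]
[[ 46  49  80 108 106 106 102  96 101  99  80  62  69  79  79  81  80  81
   77  79]
 [ 60  66  86 106  98  89  78  72  77  81  72  56  74  80  79  79  80  77
   78  77]
 [ 94 100 104  97  76  51  46  44  43  46  44  46  79  96  92  82  79  78
   75  76]
 [104 103  96  73  51  46  47  48  47  49  38  38  72 114 100  76  75  75
   76  73]
 [106 104  80  50  46  48  54  56  59  55  47  33  44  97  96  81  82  73
   68  65]
 [108  93  64  44  51  53  56  56  61  64  55  42  30  45  65  80  94  75
   68  60]
 [118  93  55  48  49  54  55  60  64  65  60  48  29  23  23  52  87  75
   60  52]
 [119  95  55  46  52  54  59  63  68  67  61  45  29  18  21  40  82  74
   56  51]
 [108 103  69  43  52  58  60  62  65  66  58  42  30  18  17  29  72  72
   58  50]
 [144 167 132  61  48  54  59  65  65  62  47  34  26  16  12  22  65  77
   61  64]
 [199 226 200 108  52  47  51  55  55  47  35  27  18  13  18  30  72  85
   62  77]
 [214 230 223 172  84  42  37  38  36  33  26  18  12  17  18  41  82  92
   63  82]
 [214 231 231 213 146  80  66  36  24  16  16  13  11  19  30  66  92  97
   65  82]
 [207 229 231 227 181 138 135  74  31  23  18  21  26  37  55  86  97  93
   67  85]
 [181 208 217 206 162 143 145  95  63  50  43  42  57  71  85  97  98  85
   60  83]
 [129 146 164 149 122 102 100  95  89  80  71  64  73  80  82  81  80  65
   53  83]]
```

Call:
step_arm([
  [0,-0.05,-0.03,0,0,0.25,0.07],
  [0,-0.055,-0.03,0,0,0.25,0.07],
  [0,-0.055,-0.03,0,0,0.25,0.07],
  [0,-0.055,-0.03,0,0,0.25,0.07],
  [0,-0.055,0,0,0,0.1,0.07],
])

```text
clock: 11.0
tool_pos: [0.4959, -0.1285, 0.3635]
tool_rot: [0.001, 0.997, 0.071, 0.003]
wrist_force: [1.3, 0.7, 0.7]
finger_gap: 0.796
finger_force: 0.0
```

Run:
```python
from h import *
from plant import manip
from r import go
go(.6045,.1043,.36,8.1)
s=manip.snapshot('top')
m=cv2.inRange(cv2.cvtColor(s['frame'],cv2.COLOR_RGB2HSV),np.array((5,120,120)),np.array((24,255,255)))
k=np.zeros_like(m);k[190:275,375:440]=255;m&=k
c=max(cv2.findContours(m,0,2)[0],key=cv2.contourArea);r=cv2.minAreaRect(c);print(r)
```

```text
t 11.0 [ 0.4959 -0.1285  0.3635] move [ 0.1406 -0.215   0.0036] turn [ 0.019 -0.036  0.008] F [1.3 0.7 0.7] 69.9 0.0
((404.800048828125, 221.39999389648438), (15.17893123626709, 11.384199142456055), 71.56504821777344)
```

Call:
step_arm([
  [0.01,-0.055,0,0,0,0,0.07],
  [0.02,-0.055,0,0,0,0,0.07],
  [0.02,-0.055,0,0,0,0,0.07],
  [0,0,0,0,0,0,0.07],
  [0,0,0,0,0,0,0.07],
])

```text
clock: 11.68
tool_pos: [0.5209, 0.0406, 0.36]
tool_rot: [0.0, 0.997, 0.073, 0.0]
wrist_force: [-0.5, -0.8, -0.2]
finger_gap: 0.797
finger_force: 0.0
```

Run:
```python
from h import *
from plant import manip
from r import go
go(.6045,.1043,.36,8.1)
s=manip.snapshot('wrist');pickle.dump(s,open('s3.pkl','wb'))
t=manip.snapshot('top')
m=cv2.inRange(cv2.cvtColor(t['frame'],cv2.COLOR_RGB2HSV),np.array((5,120,120)),np.array((24,255,255)))
k=np.zeros_like(m);k[190:275,375:440]=255;m&=k
c=max(cv2.findContours(m,0,2)[0],key=cv2.contourArea);r=cv2.minAreaRect(c);print('scanner',r)
print('knob pred',proj(s,[[.6045,.1043,.29],[.6045,.1043,.25],[.6112,.058,.193]]))
cv2.imwrite('pics/w3.png',s['frame'][:,:,::-1])
```

```text
t 11.675 [0.5209 0.0406 0.36  ] move [ 0.092  -0.0509 -0.    ] turn [ 0.004 -0.002  0.022] F [-0.5 -0.8 -0.2] 70.0 0.0
scanner ((410.2500305175781, 236.25), (46.80170822143555, 12.332881927490234), 71.56504821777344)
knob pred [[194.06329563  93.59217992]
 [207.70824865  95.8024648 ]
 [274.48034212  97.83990968]]
```

View pics/w3.png

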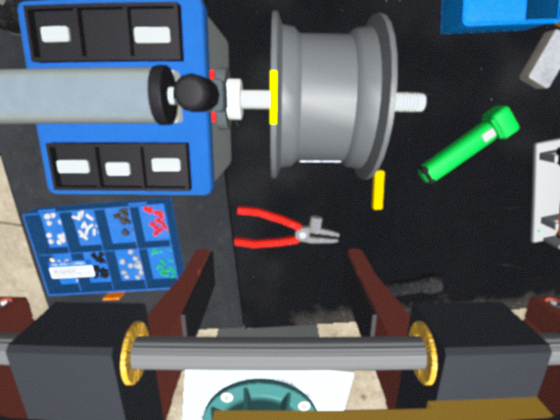

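The wrist view shows the knob top at (195,93) and the mark at (273.5,97), each within 1 px of its predicted pixel. The top camera has the scanner within 0.6 px of where it started. Going above the knob.

Call:
step_arm([
  [0.045,-0.025,0,0,0,0,0.06],
  [0.046,-0.025,0,0,0,0.02,0.06],
  [0,0,0,0,0,0,0.06],
  [0,0,0,0,0,0,0.06],
])

```text
clock: 12.28
tool_pos: [0.6034, 0.1019, 0.3591]
tool_rot: [0.0, 0.998, 0.07, -0.001]
wrist_force: [1.0, -0.4, -0.1]
finger_gap: 0.685
finger_force: 0.0
```

```bash
python3 r.py .6045 .1043 .281 8.1
```

```text
t 12.275 [0.6034 0.1019 0.3591] move [ 0.0016 -0.0022  0.0781] turn [ 0.002  0.009 -0.012] F [ 1.  -0.4 -0.1] 60.1 0.0
```

Call:
step_arm([
  [0.0015,-0.002,0.04,0,0,0,0.06],
  [0,0,0.03,0,0,0,0.06],
  [0,0,0.007,0,0,0,0.06],
  [0,0,0,0,0,0,0.06],
  [0,0,0,0,0,0,0.06],
])

```text
clock: 12.9
tool_pos: [0.6059, 0.1053, 0.2842]
tool_rot: [-0.0, 0.998, 0.07, 0.001]
wrist_force: [-0.4, 1.1, 0.4]
finger_gap: 0.68
finger_force: 0.0
```

```bash
python3 r.py .6045 .1043 .281 8.1
```

```text
t 12.9 [0.6059 0.1053 0.2842] move [-0.0015  0.0008  0.0032] turn [ 0.001 -0.015 -0.007] F [-0.4  1.1  0.4] 59.7 0.0
```

Call:
step_arm([
  [-0.001,0,0.003,0,0,0,0.015],
  [0,0,0,0,0,0,0.015],
  [0,0,0,0,0,0,0.015],
  [0,0,0,0,0,0,0.015],
  [0,0,0,0,0,0,0.015],
])

```text
clock: 13.52
tool_pos: [0.6041, 0.1061, 0.2795]
tool_rot: [-0.0, 0.998, 0.07, 0.0]
wrist_force: [-0.0, 2.6, 1.0]
finger_gap: 0.253
finger_force: 30.0
```

```bash
python3 r.py .6045 .1043 .281 8.1
```

```text
t 13.525 [0.6041 0.1061 0.2795] move [ 0.0001  0.0018 -0.0015] turn [-0.006 -0.    -0.003] F [-0.   2.6  1. ] 22.2 30.0
```

Call:
step_arm([
  [0,0.008,0,0,0,0,0.015],
  [0,0.015,0,0,0,0,0.015],
  [0,0.015,0,0,0,0,0.015],
  [0,0.007,0,0,0,0,0.015],
  [0,0,0,0,0,0,0.015],
])

```text
clock: 14.15
tool_pos: [0.6102, 0.0614, 0.2795]
tool_rot: [-0.001, 0.998, 0.07, -0.0]
wrist_force: [-3.1, 5.3, 1.3]
finger_gap: 0.256
finger_force: 30.0
```

Call:
step_arm([
  [0,0,0,0,0,0,0.015],
  [0,0,0,0,0,0,0.015],
  [0,0,0,0,0,0,0.015],
])

```text
clock: 14.52
tool_pos: [0.6101, 0.062, 0.2795]
tool_rot: [-0.001, 0.998, 0.07, -0.0]
wrist_force: [-1.6, 4.5, 1.6]
finger_gap: 0.254
finger_force: 30.0
```

Run:
```python
from h import *
from plant import manip
from r import go
o=manip.get_obs();d=(np.array(o['tool_pos'])[:2]-[.6041,.1061]);print('travel',d@np.array([.1409,-.990]),d@np.array([.99,.1409]))
go(.611,.058,.28,8.1)
T={n:manip.snapshot(n) for n in('scene','wrist','top')};pickle.dump(T,open('s4.pkl','wb'))
s=T['scene'];p=proj(s,[[.6112,.058,.193],[.6112,.058,.2035]]);print(p)
u,v=p[0].astype(int)
c=lambda s,u,v,r:cv2.resize(s['frame'][max(v-r,0):v+r,max(u-r,0):u+r,::-1],(390,390),interpolation=cv2.INTER_CUBIC)
w=T['wrist'];q=proj(w,[[.6112,.058,.193],[.6112,.058,.2035]]);print(q)
cv2.imwrite('pics/f1.png',np.hstack([c(s,u,v,32),cv2.resize(w['frame'][:,:,::-1],(400,390))]))
```

```text
travel 0.044550190275258514 -0.0002960906436246796
t 14.525 [0.6101 0.062  0.2795] move [ 0.0004  0.004  -0.0005] turn [-0.008  0.002 -0.002] F [-1.6  4.5  1.6] 22.3 30.0
[[208.3817821  207.95291568]
 [208.09676482 203.78557216]]
[[285.56021431 228.28328336]
 [285.85692188 233.61170133]]
```

View pics/f1.png

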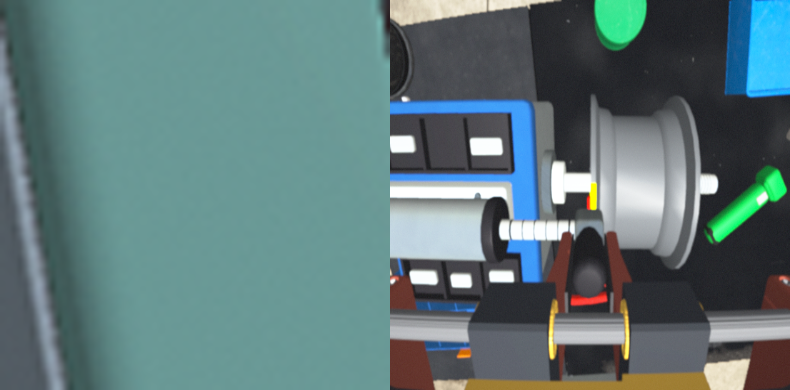

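The scene view is blocked by the arm. The wrist view, which looks almost straight down the pointer plane, shows the red pointer edges at (591,203) and (588,298) and the yellow mark at (593,195). I'll measure these by colour.

```bash
cat > m.py <<'E'
from h import *
def meas(w):
    f=w['frame'];hsv=cv2.cvtColor(f,cv2.COLOR_RGB2HSV)
    y=cv2.inRange(hsv,np.array((20,120,100)),np.array((35,255,255)))
    r=cv2.inRange(hsv,np.array((0,150,90)),np.array((8,255,255)))|cv2.inRange(hsv,np.array((174,150,90)),np.array((180,255,255)))
    ey=np.array([-.1409,.990])
    for n,m,box in(('mark',y,(270,180,300,245)),('red up',r,(270,190,300,245)),('red low',r,(262,300,320,335))):
        k=np.zeros_like(m);k[box[1]:box[3],box[0]:box[2]]=255;m=m&k
        ys,xs=np.nonzero(m)
        if not len(xs): print(n,'none');continue
        print(n,len(xs),'x',xs.min(),xs.max(),'y',ys.min(),ys.max(),'mean',xs.mean().round(2),ys.mean().round(1),
          'axle mm at z=.193/.2035/.23:',[(1000*onz(w,xs.mean(),ys.mean(),z)[:2]@ey).round(1) for z in(.193,.2035,.23)],
          'x',[round(float(onz(w,xs.mean(),ys.mean(),z)[0]),3) for z in(.193,.2035,.23)])
    print('camera axle',1000*(-np.array(w['R']).T@w['t'])[:2]@ey)
if __name__=='__main__':
    w=pickle.load(open('s4.pkl','rb'))['wrist'];meas(w)
    cv2.imwrite('pics/f2.png',cv2.resize(w['frame'][180:340,240:340,::-1],(500,600*8//6),interpolation=cv2.INTER_CUBIC)[:600])
E
python3 m.py
```

```text
mark 271 x 279 289 y 197 226 mean 284.41 211.1 axle mm at z=.193/.2035/.23: [np.float64(-27.8), np.float64(-27.6), np.float64(-27.2)] x [0.624, 0.627, 0.635]
red up 58 x 275 279 y 210 225 mean 276.71 218.0 axle mm at z=.193/.2035/.23: [np.float64(-22.4), np.float64(-22.4), np.float64(-22.6)] x [0.618, 0.622, 0.63]
red low 414 x 262 316 y 306 328 mean 283.82 321.9 axle mm at z=.193/.2035/.23: [np.float64(-27.8), np.float64(-27.6), np.float64(-27.1)] x [0.532, 0.54, 0.559]
camera axle -23.869677106392803
```

View pics/f2.png

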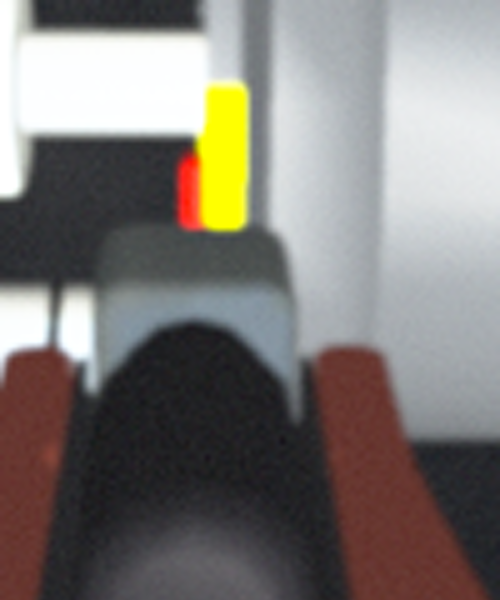

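The crop shows the red pointer (px x 275–279) standing beside the yellow mark (279–289), still about 5 mm short on the cabinet side. Pulling a further 5 mm.

Call:
step_arm([
  [0,0.005,0,0,0,0,0.015],
  [0,0,0,0,0,0,0.015],
  [0,0,0,0,0,0,0.015],
  [0,0,0,0,0,0,0.015],
])

```text
clock: 15.18
tool_pos: [0.6107, 0.0571, 0.2795]
tool_rot: [-0.001, 0.998, 0.071, -0.0]
wrist_force: [-2.1, 5.0, 2.6]
finger_gap: 0.255
finger_force: 30.0
```

Run:
```python
from m import *
from r import go,manip
go(.611,.058,.28,8.1);w=manip.snapshot('wrist');pickle.dump(w,open('s5.pkl','wb'));meas(w)
for v in range(204,228,3): print(v,w['frame'][v,274:294].astype(int)[:,1].tolist(), w['frame'][v,274:294,0].tolist())
```

```text
t 15.175 [0.6107 0.0571 0.2795] move [ 0.0004 -0.0009 -0.0005] turn [-0.009  0.003 -0.001] F [-2.1  5.   2.6] 22.4 30.0
mark 224 x 271 282 y 197 225 mean 276.39 209.5 axle mm at z=.193/.2035/.23: [np.float64(-27.1), np.float64(-27.2), np.float64(-27.4)] x [0.625, 0.628, 0.636]
red up 47 x 278 281 y 212 225 mean 279.3 218.9 axle mm at z=.193/.2035/.23: [np.float64(-29.1), np.float64(-29.1), np.float64(-29.1)] x [0.618, 0.622, 0.631]
red low 387 x 262 304 y 306 328 mean 282.55 321.9 axle mm at z=.193/.2035/.23: [np.float64(-31.7), np.float64(-31.6), np.float64(-31.2)] x [0.533, 0.54, 0.56]
camera axle -28.827738645852378
204 [255, 255, 255, 255, 255, 255, 255, 255, 222, 132, 120, 119, 137, 179, 222, 226, 227, 223, 220, 219] [255, 255, 255, 255, 255, 255, 255, 255, 213, 128, 118, 118, 134, 174, 215, 225, 226, 219, 219, 215]
207 [255, 255, 255, 255, 255, 255, 255, 255, 222, 136, 121, 124, 134, 176, 218, 227, 224, 223, 220, 220] [255, 255, 255, 255, 255, 255, 255, 255, 213, 130, 116, 119, 133, 173, 215, 224, 221, 220, 217, 215]
210 [255, 255, 255, 255, 254, 255, 255, 250, 189, 131, 121, 1
[... 451 characters left out ...]
 [255, 255, 255, 255, 255, 255, 255, 254, 175, 121, 119, 121, 137, 179, 212, 221, 219, 215, 215, 211]
219 [255, 255, 255, 188, 86, 90, 113, 135, 131, 124, 123, 126, 144, 180, 215, 223, 220, 219, 214, 214] [255, 255, 255, 255, 255, 255, 255, 252, 170, 121, 116, 120, 139, 174, 212, 221, 216, 216, 209, 208]
222 [255, 255, 255, 190, 85, 75, 83, 95, 119, 124, 125, 128, 145, 178, 213, 221, 220, 220, 217, 212] [255, 255, 255, 255, 255, 255, 255, 240, 148, 118, 119, 121, 138, 174, 209, 216, 217, 215, 210, 209]
225 [227, 223, 174, 110, 72, 73, 76, 80, 91, 92, 91, 95, 100, 117, 132, 137, 134, 140, 147, 164] [217, 223, 208, 220, 232, 231, 198, 135, 93, 86, 86, 88, 97, 113, 127, 134, 130, 135, 144, 159]
```

The pointer is now about 1.3 mm past the mark's centre, so I'll back off 1.2 mm and let it settle.

Call:
step_arm([
  [0,-0.0012,0,0,0,0,0.015],
  [0,0,0,0,0,0,0.015],
  [0,0,0,0,0,0,0.015],
  [0,0,0,0,0,0,0.015],
  [0,0,0,0,0,0,0.015],
])

```text
clock: 15.85
tool_pos: [0.6105, 0.0584, 0.2795]
tool_rot: [-0.001, 0.998, 0.07, -0.0]
wrist_force: [-0.7, 4.4, 1.9]
finger_gap: 0.256
finger_force: 30.0
```

Run:
```python
from m import *
from r import go,manip
go(.611,.058,.28,8.1);w=manip.snapshot('wrist');meas(w)
for v in (201,207,216,219): print(v,w['frame'][v,270:290,0].tolist(),w['frame'][v,270:290,1].tolist(),w['frame'][v,270:290,2].tolist())
t=manip.snapshot('top')
m=cv2.inRange(cv2.cvtColor(t['frame'],cv2.COLOR_RGB2HSV),np.array((5,120,120)),np.array((24,255,255)))
k=np.zeros_like(m);k[190:275,375:440]=255;m&=k
print('scanner',cv2.minAreaRect(max(cv2.findContours(m,0,2)[0],key=cv2.contourArea)))
```

```text
t 15.85 [0.6105 0.0584 0.2795] move [ 0.0004  0.0004 -0.0005] turn [-0.01   0.003 -0.001] F [-0.7  4.4  1.9] 22.5 30.0
mark 250 x 273 284 y 197 225 mean 278.99 210.4 axle mm at z=.193/.2035/.23: [np.float64(-27.6), np.float64(-27.6), np.float64(-27.6)] x [0.624, 0.628, 0.636]
red up 22 x 277 279 y 213 225 mean 278.32 219.4 axle mm at z=.193/.2035/.23: [np.float64(-27.1), np.float64(-27.1), np.float64(-27.2)] x [0.618, 0.621, 0.63]
red low 396 x 262 313 y 306 328 mean 283.1 321.8 axle mm at z=.193/.2035/.23: [np.float64(-30.8), np.float64(-30.7), np.float64(-30.3)] x [0.533, 0.54, 0.559]
camera axle -27.52362488263322
201 [253, 253, 253, 254, 255, 255, 255, 255, 255, 255, 255, 255, 255, 255, 213, 129, 117, 123, 141, 180] [254, 254, 254, 255, 255, 255, 255, 255, 255, 255, 255, 255, 255, 255, 221, 133, 116, 126, 145, 185] [255, 255, 255, 255, 255, 217, 0, 0, 0, 0, 0, 0, 0, 0, 111, 126, 125, 129, 147, 189]
207 [115, 116, 113, 139, 222, 255, 255, 255, 255, 255, 255, 255, 255, 255, 209, 130, 117, 122, 140, 181] [116, 120, 116, 145, 229, 255, 255, 255, 255, 255, 255, 255, 255, 255, 221, 135, 124, 126, 143, 184] [116, 119, 118, 116, 94, 0, 0, 0, 0, 0, 0, 0, 0, 0, 108, 128, 128, 129, 148, 189]
216 [46, 49, 54, 93, 180, 251, 255, 255, 255, 255, 255, 255, 255, 254, 179, 125, 117, 123, 149, 184] [50, 49, 54, 95, 182, 243, 243, 174, 88, 112, 210, 255, 255, 255, 188, 131, 124, 128, 154, 189] [52, 53, 55, 51, 18, 0, 0, 0, 40, 57, 0, 0, 0, 62, 116, 129, 127, 132, 156, 191]
219 [44, 49, 54, 90, 179, 251, 255, 255, 255, 255, 255, 255, 255, 254, 181, 122, 117, 121, 148, 187] [44, 53, 54, 95, 183, 242, 244, 171, 85, 114, 209, 255, 255, 255, 189, 127, 121, 128, 151, 193] [48, 56, 56, 48, 18, 0, 0, 0, 37, 59, 0, 0, 0, 58, 118, 128, 127, 133, 152, 194]
scanner ((410.2500305175781, 236.25), (46.80170822143555, 12.33288288116455), 71.56504821777344)
```

The red pointer (centre px 278.4) now lies in the middle of the yellow mark (274–284), and the scanner is in its cradle. Handing in.

```bash
python3 -c "
from plant import manip
print(manip.close_job())"
```

```text
the job is handed in; nothing more can be done
None
```

I held the scanner square to the label for over a second and laid it back in its cradle. The pointer stands within about 0.5 mm of the crayon mark with the knob still gripped, and I handed the job in at about 16 s; no verdict came back.

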